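Check a blown flask's wall with the pen gauge

TASK

Check the wall of the larger round-bottom flask at the ring drawn on its shoulder. Lift the pen-shaped thickness gauge out of its wooden block, zero it by holding it upright with its spring nose lightly pressed on the middle of the block's steel disc for a second, then bring the nose to the centre of the drawn ring, with the gauge square to the glass, and press lightly so that the spring nose goes partly in but not to its stop. Finish while holding it there; the flask stays seated as it stands, touched only by the gauge, and everything else is left where it is.

Things in the scene. Friction and masses are not known exactly. Their poses are not given: they have to be found in the camera images.
- gauge: pen-shaped thickness gauge, 142 long, 0.11 kg, nose down in the holder's hole. Origin on its axis at the end of the relaxed nose; z runs from nose to cap. Flat-sided grey body z 40 to 140, 22 (x) by 30 (y), screen on -x; steel collar 16 in diameter, z 12 to 40; flat-ended nose 10 in diameter sticks 12 out of the collar. The body rests on the block's top; collar and nose hang free in the hole
- gauge_tip (a point): centre of the nose's end face; moves with the nose
- nose (a joint): how far the spring nose is pushed into the gauge, m: 0 relaxed, 0.008 at its stop; pushed back by about 0.6 N at 0 and 3.4 N just before the stop (0.35 N per mm)
- holder: fixed wooden block, 70 (x) by 130 (y) by 55 tall, origin at the centre of its underside; a square through hole, 19 wide, for the gauge at y +35, the zero disc on top at y -35 in its frame
- zero_disc: fixed steel zeroing disc, 30 in diameter, 6 thick, lying level on the block's top; origin at the centre of its underside, 55 above the bench
- zero_spot (a point): middle of the zero disc's upper face, 61 above the bench
- flask: larger round-bottom clear glass flask, loose, about 0.16 to 0.26 kg. Origin at the centre of its bulb (105 in diameter), 68 above the bench; neck 30 in diameter (lip 37) along body z, mouth 110 above the origin. Sits in a fixed cork ring 112 outside, 72 inside, 30 tall: stays put if pressed towards the bulb's centre, rolls if pushed sideways. A black ring 18 across is drawn on its shoulder
- mark (a point): centre of the drawn ring, on the outside of the flask's bulb, 35 degrees from the top, on the flask's -x side (roughly towards the robot); its z axis points straight out of the glass (from the bulb's centre through the mark)
- paddle: graphite paddle with round wooden handle, lying flat, 270 long, 55 wide; leave alone
- tweezers: steel tweezers 150 long lying flat; leave alone
- glasses: pair of dark safety glasses about 125 wide and 50 high, standing open; leave alone
- reamer: flat brass reamer with round wooden handle, 220 long, lying; leave alone
- jar: closed jar, 64 in diameter, 85 tall; leave alone
- stopper: tapered cork stopper, 30 in diameter, 30 tall; leave alone
- small_flask: the smaller round-bottom flask without any mark, bulb 85 in diameter, mouth about 91 above the bulb's centre (150 above the bench); loose on its own cork ring; origin at the bulb's centre; leave alone
There are look-alikes about, which are no part of the job. What is shaped like the holder but red is not meant.

How it is judged:
On the way, in this order (a step that is already met when the one before it is completed fails the run):
1. the gauge is lifted out of its block in the fingers (z of gauge_tip in the frame of holder above 0.062 m and contact force between the fingers and gauge above 1 N and contact force between gauge and holder below 0.1 N), for 0.1 s.
2. the gauge stands upright with its nose lightly pressed on the middle of the zero disc (contact force between gauge and zero_disc between 0.6 and 6 N and horizontal distance between gauge_tip and zero_spot below 0.01 m and angle between gauge's own z axis and vertical below 0.17 rad), for 0.6 s.
At the end, for the whole second after the job is handed in: Held in the fingers, the nose presses the flask with 0.6 to 5 N, sprung in 0.4 to 7.8 mm, within 7 mm of the ring's centre, gauge within 0.17 rad of square; both at rest, flask within 0.12 rad of upright and 12 mm of its start, untouched by the robot itself (contact force between gauge and flask between 0.6 and 5 N and distance between gauge_tip and mark below 0.007 m and angle between the z axis of gauge and the z axis of mark, either way round below 0.17 rad and value of joint nose between 0.0004 and 0.0078 m and contact force between the fingers and gauge above 1 N and contact force between gauge and holder below 0.1 N and linear speed of each of gauge, flask below 0.02 m/s and distance of flask from where it was at the start of the episode below 0.012 m and angle between flask's own z axis and vertical below 0.12 rad and contact force between each of the arm, the fingers and flask below 0.1 N); the arm keeps its last pose, push and grip.
It fails at once if the gauge is pressed hard on the flask (over 12 N) (contact force between gauge and flask above 12 N).
It fails at once if the gauge is rammed on the zero disc (over 25 N) (contact force between gauge and zero_disc above 25 N).
It fails at once if the flask is tipped or pushed off its seat (angle between flask's own z axis and vertical above 0.3 rad or distance of flask from where it was at the start of the episode above 0.03 m).
It fails at once if the robot itself touches the flask (contact force between any of the arm, the fingers and flask above 1 N).
It fails at once if another thing on the bench is disturbed (distance of any of paddle, tweezers, glasses, reamer, jar, stopper, small_flask from where it was at the start of the episode above 0.03 m).
It also fails if it takes over 43 s, if anything falls off the work surface, if the arm or the gripper's body presses on something with over 40 N, if the wrist force passes 120 N, or if a joint passes its speed limit or range.

ROBOT

A 6-joint arm with a two-finger parallel gripper is mounted at the origin on the work surface. World frame = base frame: x ahead of the robot, y to its left, z up, the work surface at z = 0. Lengths are in m, angles in rad, forces in N, time in s.
With the tool pointing down it reaches from about 0.35 to 0.775 m from the base axis. Payload 7.3 kg.
Tool frame: the origin (TCP) lies at the very end of the fingers, on their centre line; the grasp point (between the pads) lies 19 mm behind it (robot.pinch_z is the distance from the TCP to the grasp point, in m); z points along the fingers, y is the line along which they close (so a half turn about z gives the same grasp; the last joint's range is limited). The gripper opens to 92 mm and grips with 3 to 60 N. Pads are 19 mm wide; open, the fingers measure 130 mm over their backs; the gripper's body (75 mm by 190 mm) begins 47 mm behind the grasp point.
Start: joints at [-1.413, 0.342, 1.524, -0, 1.275, -0.146], TCP at [0.157, -0.501, 0.227] pointing down, gripper open.
Joint ranges: [-2.53, 2.53], [-0.77, 2.02], [0.04, 2.7], [-1, 4.14], [0.28, 2.66], [-3.11, 3.11]. Speed limits (rad/s): [2.57, 2.57, 3.14, 3.14, 3.14, 3.14].

INTERFACE

Orientations are given as [roll, pitch, yaw] about the fixed x, y, z axes, in that order (R = Rz(yaw) Ry(pitch) Rx(roll)).
In Python, from cell import robot gives the robot as it stands.
- The arm moves only by the tool move_arm, never from a script. Its argument "motion" is a list of rows, each a list of 6 numbers: the shift along the tool's x, y, z in units of 0.1 m (1.0 is 0.1 m), then the turn, a rotation vector about the tool's x, y, z in units of pi rad (1.0 is pi rad). In form: [[dx, dy, dz, rx, ry, rz], ...]. A call has 1 to 12 rows; each row is the pose to reach, as a shift and turn from the pose commanded when the call began, along the tool's axes at that moment, turning the shorter way round; what a row does not reach only later rows make up. A row lasts 1/8 s, in which the tool goes at most 62.5 mm and 10.7 degrees, less where a joint would pass 70% of its speed; a pose out of reach is approached as far as the arm can. A call with a number of a shift or a turn outside -1 to 1 is refused whole. A call with a gripper value outside its range is refused whole. "fingers" is the opening, from -1 (shut) to 1 (fully open), set as the call begins (left out, the last holds). The fingers move at their own pace and stop on an object; "newtons" is the grip in N (left out, the last holds). Time passes only in rows, so rows that repeat a pose let the fingers close. It gives the time, the measured TCP pose, the force, the opening and the grip force at its end, in the units of the state.
- robot.observe(): the state, without advancing time (a new reading comes with each control period).
- robot.read_camera(name): name is "scene" or "top" or "wrist"; returns a dict with "image" (480x640x3 uint8, red, green, blue), "range_z" (480x640 float32, m along the optical axis (not along the pixel's ray), 0 where there is no reading), "vfov" (degrees; the focal length in pixels is half the picture's height over the tangent of half this angle, whatever the lens; pixels are square), "cx", "cy" (the principal point, pixels), "k1" (the pictures are not rectified: a ray, as slopes to the right and down, at radius r is drawn at 1 + k1 r^2 times it, then the intrinsics apply), "extrinsics" (4x4, takes a point from camera to world coordinates); the wrist camera has in their place "hand_eye" (4x4, takes a point from camera to tool coordinates, whose origin is the TCP and whose axes are the flange's). Camera axes: x right, y up, looking along -z (the intrinsics and any distortion apply to the point x, -y, -z); pixel columns grow to the right and rows downward; lengths in m; the calibration is good to about 2 mm. A picture is of the moment at which its call begins: read the wrist's pose just before it.
- robot.hand_in(): hands the job in; it is judged then, once.
The state is a dict: "time": time; "qpos": joint angles; "qvel": joint speeds; "joint_efforts": joint torques, N m; "tool_pos": TCP position; "tool_rot": TCP orientation; "contact_force": force on the tool from outside, world axes, zero at the start; "torque": the same for the moment, N m; "opening": finger opening in m; "grip_force": force on a finger pad.
Only numpy, scipy, OpenCV 4.12 (cv2) and the standard library are available. Lean on these libraries where they do the work, as an engineer would, in place of code of your own. Each camera call takes 0.05 s, during which the arm holds its last target. There are 200 camera calls.

## Working session

There is one attempt and no reset: what is moved stays moved. The work goes in short steps, Python scripts to look and compute and a tool call to move; the robot and the scene stay as the last step left them, time stands still between calls to the robot, and variables do not carry over. Pictures are saved under pics/ and viewed, at most 10 in all, crops included, and the job is handed in when it is done.

Besides the shell and the picture viewer there is one more tool, called by a JSON object that holds its "method" and its "body". move_arm: Moves the arm, as the interface text tells. Shifts and turns lie within -1 to 1; 1 stands for 0.1 m of shift or pi rad of turn. Its arguments: {"type":"object","properties":{"motion":{"type":"array"},"fingers":{"type":"number"},"newtons":{"type":"number"}},"required":["motion"]}

```bash
mkdir -p pics; cat > h.py <<'E'
import numpy as np, cv2
from scipy.spatial.transform import Rotation as R
from cell import robot
def T_tool(s):
    T=np.eye(4); T[:3,:3]=R.from_euler('xyz',s['tool_rot']).as_matrix(); T[:3,3]=s['tool_pos']; return T
def cam(name):
    s=robot.observe(); c=robot.read_camera(name)
    c['T']=np.array(c['extrinsics']) if 'extrinsics' in c else T_tool(s)@np.array(c['hand_eye'])
    c['f']=240/np.tan(np.radians(c['vfov'])/2); return c
def save(c,n): cv2.imwrite('pics/'+n,c['image'][:,:,::-1])
def ray(c,u,v):
    K=np.array([[c['f'],0,c['cx']],[0,c['f'],c['cy']],[0,0,1.]])
    p=cv2.undistortPoints(np.array([[[u,v]]],float),K,np.array([c['k1'],0,0,0,0.]))[0,0] if False else None
    d=np.array([(u-c['cx'])/c['f'],(v-c['cy'])/c['f']]); x=d.copy()
    for _ in range(30): x=d/(1+c['k1']*(x@x))
    r=c['T'][:3,:3]@np.array([x[0],-x[1],-1.]); return c['T'][:3,3],r
def plane(c,u,v,z):
    o,r=ray(c,u,v); return o+r*(z-o[2])/r[2]
def depth(c,u,v):
    o,r=ray(c,u,v); return o+r*c['range_z'][int(round(v)),int(round(u))]
def proj(c,P):
    q=np.linalg.inv(c['T'])@np.append(P,1); x=np.array([q[0],-q[1]])/-q[2]; x=x*(1+c['k1']*(x@x)); return x*c['f']+[c['cx'],c['cy']]
E
sed -i '/undistortPoints/d;/K=np.array/d' h.py
python3 - <<'E'
from h import *
for n in ('scene','top'):
    c=cam(n); save(c,n+'0.png'); print(n,c['T'].round(3).tolist(),c['f'],c['k1'])
print(robot.observe()['tool_rot'],robot.pinch_z)
E
```

```text
scene [[-0.748, -0.49, 0.448, 1.134], [0.664, -0.556, 0.5, 0.62], [0.004, 0.671, 0.742, 1.099], [0.0, 0.0, 0.0, 1.0]] 562.7627836908458 0.031076482267919515
top [[0.022, 0.992, -0.126, 0.372], [-1.0, 0.024, 0.014, -0.041], [0.017, 0.126, 0.992, 1.182], [0.0, 0.0, 0.0, 1.0]] 473.97118040739565 -0.04866761078084634
[-3.14019114e+00 -1.70177099e-04  3.03807934e-01] 0.0188
```

View pics/scene0.png

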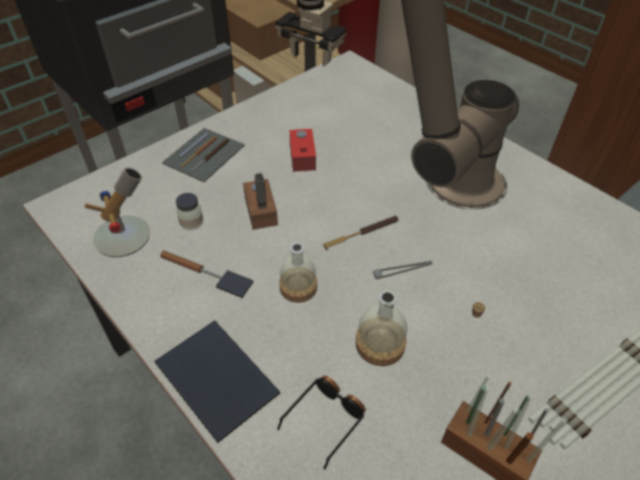

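View pics/top0.png

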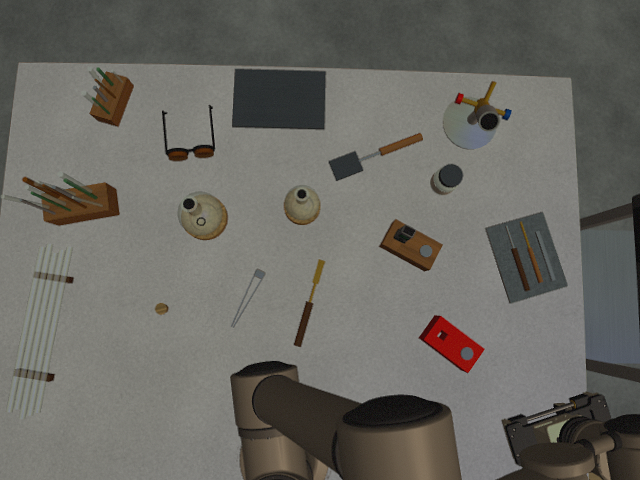

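The scene view shows the wooden block with the gauge near (260,195), the red look-alike at (303,148), the large flask at (383,325) and the small flask at (298,272). In the top view the wooden block is at (410,245), its gauge at (404,233) and disc at (427,251). The red block (452,343) is ruled out by its colour. The large flask (203,215) carries the ring at (201,221), and the small flask (302,204) has no ring. One enlarged crop will confirm this.

```bash
python3 - <<'E'
from h import *
c=cam('top'); im=c['image'][:,:,::-1]
a=cv2.resize(im[180:250,165:245],None,fx=5,fy=5,interpolation=cv2.INTER_CUBIC)
b=cv2.resize(im[210:280,370:450],None,fx=5,fy=5,interpolation=cv2.INTER_CUBIC)
cv2.imwrite('pics/crop.png',np.hstack([a,b]))
hsv=cv2.cvtColor(im,cv2.COLOR_BGR2HSV)
# wood block mask
m=cv2.inRange(hsv,(5,90,40),(20,255,255)); m2=np.zeros_like(m); m2[205:285,365:455]=m[205:285,365:455]
cn=max(cv2.findContours(m2,0,2)[0],key=cv2.contourArea); print(cv2.minAreaRect(cn))
print([plane(c,u,v,0.055).round(3).tolist() for u,v in cv2.boxPoints(cv2.minAreaRect(cn))])
print('disc',plane(c,427,251,.061),'cap',plane(c,404,233,.167), 'lip',plane(c,189,204,.178))
for u,v in ((404,233),(427,251),(201,221),(190,240)): print(depth(c,u,v))
E
```

```text
((410.86395263671875, 245.23040771484375), (55.372440338134766, 31.897886276245117), 28.523122787475586)
[[0.512, -0.216, 0.055], [0.581, -0.253, 0.055], [0.519, -0.371, 0.055], [0.451, -0.333, 0.055]]
disc [ 0.50165758 -0.33080386  0.061     ] cap [ 0.52763022 -0.25324304  0.167     ] lip [0.57759473 0.21375455 0.178     ]
[ 0.52979992 -0.25620103  0.15282645]
[ 0.50171999 -0.33094341  0.06045941]
[0.55210767 0.20067542 0.11239421]
[ 0.52246177  0.25223668 -0.00404126]
```

View pics/crop.png

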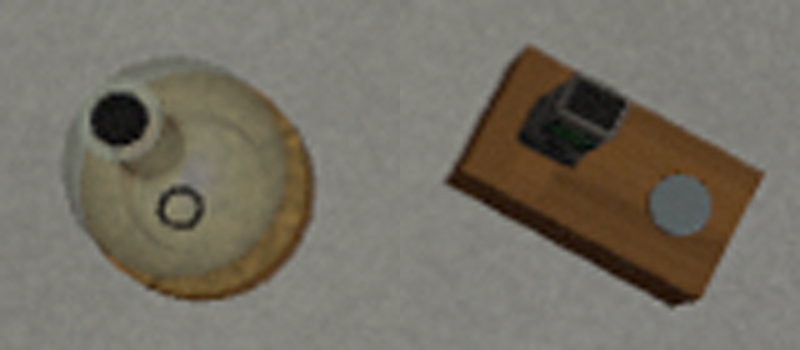

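The crop confirms it: the left flask has the ring at about (201,221.5), and the brown block holds the gauge (cap at about (409,231)) and the disc (426,251). Next I plan the approach.

```bash
cat >> h.py <<'E'
def plan(pos,rot=None,start=None):
    """print calls (shift/0.1, rotvec/pi) to reach pos; rotation done in first call"""
    s=robot.observe(); p=np.array(s['tool_pos']); M=R.from_euler('xyz',s['tool_rot'])
    print('t',round(s['time'],2),'from',p.round(4),np.round(s['tool_rot'],3))
    M2=R.from_matrix(rot) if rot is not None else M
    D=np.array(pos)-p; rv=(M.inv()*M2).as_rotvec()/np.pi
    n=1
    while max(abs(np.r_[M.inv().apply(D/n),M2.inv().apply(D/n)]))>.1: n+=1
    print('call1',(M.inv().apply(D/n)*10).round(3),rv.round(4),'then',n-1,'x',(M2.inv().apply(D/n)*10).round(3),'rows rot',np.linalg.norm(rv)*180/10.7)
E
python3 - <<'E'
from h import *
c=cam('top')
d=plane(c,426,251,.061); cap=plane(c,409,231,.157); print(d,cap,np.linalg.norm((cap-d)[:2]),np.arctan2(*(cap-d)[:2]))
plan([cap[0],cap[1],.25],R.from_euler('xyz',[np.pi,0,-.497]).as_matrix())
E
```

```text
[ 0.50159965 -0.32838431  0.061     ] [ 0.53389106 -0.26641548  0.157     ] 0.06987754299162016 0.4803777151217169
t 0.2 from [ 0.1571 -0.5007  0.2263] [-3.141 -0.     0.304]
call1 [ 0.859 -0.222 -0.047] [-3.000e-04  1.000e-04  2.549e-01] then 4 x [ 0.439 -0.771 -0.047] rows rot 4.288277013769928
```

{"method": "move_arm", "body": {"motion": [[0.43, -0.11, -0.02, 0, 0, 0.06], [0.86, -0.22, -0.05, 0, 0, 0.12], [0.86, -0.22, -0.05, 0, 0, 0.18], [0.86, -0.22, -0.05, 0, 0, 0.24], [0.86, -0.22, -0.05, 0, 0, 0.255]], "fingers": 1}}

```text
time: 0.82
tool_pos: [0.2327, -0.454, 0.2316]
tool_rot: [-3.141, 0.0, -0.5]
contact_force: [0.1, -0.1, 0.5]
opening: 0.092
grip_force: 0.0
```

{"method": "move_arm", "body": {"motion": [[0.22, -0.38, -0.02, 0, 0, 0], [0.44, -0.77, -0.05, 0, 0, 0], [0.44, -0.77, -0.05, 0, 0, 0]]}}

```text
time: 1.2
tool_pos: [0.3098, -0.4061, 0.2368]
tool_rot: [-3.141, -0.0, -0.494]
contact_force: [-0.3, -0.4, -0.1]
opening: 0.0922
grip_force: 0.0
```

{"method": "move_arm", "body": {"motion": [[0.22, -0.38, -0.02, 0, 0, 0], [0.44, -0.77, -0.05, 0, 0, 0], [0.44, -0.77, -0.05, 0, 0, 0]]}}

```text
time: 1.58
tool_pos: [0.3846, -0.36, 0.2416]
tool_rot: [-3.142, -0.0, -0.494]
contact_force: [-0.5, -1.8, -0.2]
opening: 0.0921
grip_force: 0.0
```

{"method": "move_arm", "body": {"motion": [[0.22, -0.38, -0.02, 0, 0, 0], [0.44, -0.77, -0.05, 0, 0, 0], [0.44, -0.77, -0.05, 0, 0, 0]]}}

```text
time: 1.95
tool_pos: [0.4595, -0.3139, 0.2464]
tool_rot: [3.141, 0.0, -0.495]
contact_force: [-0.1, 0.1, 0.1]
opening: 0.092
grip_force: 0.0
```

{"method": "move_arm", "body": {"motion": [[0.22, -0.38, -0.02, 0, 0, 0], [0.44, -0.77, -0.05, 0, 0, 0], [0.44, -0.77, -0.05, 0, 0, 0], [0.44, -0.77, -0.05, 0, 0, 0]]}}

```text
time: 2.45
tool_pos: [0.5327, -0.2688, 0.2513]
tool_rot: [3.141, 0.001, -0.498]
contact_force: [0.3, 0.3, -1.0]
opening: 0.0921
grip_force: 0.0
```

```bash
python3 - <<'E'
from h import *
c=cam('wrist'); save(c,'w1.png'); s=robot.observe(); print(s['time'],s['tool_pos'],s['tool_rot'],s['qpos'])
print(np.array(c['hand_eye']).round(3).tolist(),c['f'])
print('gauge top proj',proj(c,[.5339,-.2664,.157]),'disc',proj(c,[.5016,-.3284,.061]))
E
```

```text
2.5 [ 0.53267145 -0.268956    0.25146541] [ 3.14082143e+00  9.35788355e-04 -4.98976744e-01] [-5.95499513e-01  4.60401990e-01  1.27165214e+00 -8.68972959e-04
  1.41039569e+00  1.47441235e+00]
[[0.0, 0.962, 0.272, 0.072], [1.0, -0.0, -0.0, -0.001], [-0.0, 0.272, -0.962, -0.158], [0.0, 0.0, 0.0, 1.0]] 354.3852638905591
gauge top proj [315.81297487 241.48923315] disc [386.09189265 213.74174834]
```

View pics/w1.png

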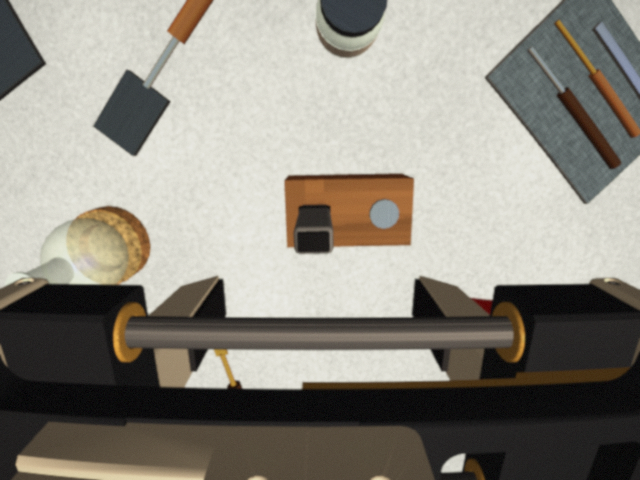

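The wrist view shows the cap at (314,241) and the disc at (385,214), within 2 px of prediction, and the gauge aligned with the fingers. I'm descending to grasp.

{"method": "move_arm", "body": {"motion": [[0, -0.02, 0.4, 0, 0, 0], [0, -0.02, 0.8, 0, 0, 0], [0, -0.02, 0.8, 0, 0, 0]]}}

```text
time: 2.88
tool_pos: [0.5324, -0.2659, 0.1691]
tool_rot: [-3.141, 0.007, -0.499]
contact_force: [0.1, 0.7, -0.2]
opening: 0.0916
grip_force: 0.0
```

{"method": "move_arm", "body": {"motion": [[0, 0, 0.3, 0, 0, 0], [0, 0, 0.65, 0, 0, 0], [0, 0, 0.65, 0, 0, 0]]}}

```text
time: 3.25
tool_pos: [0.534, -0.2661, 0.1063]
tool_rot: [-3.142, 0.003, -0.498]
contact_force: [0.2, 0.1, 0.4]
opening: 0.0919
grip_force: 0.0
```

{"method": "move_arm", "body": {"motion": [[0, 0, 0, 0, 0, 0], [0, 0, 0, 0, 0, 0], [0, 0, 0, 0, 0, 0], [0, 0, 0, 0, 0, 0], [0, 0, 0, 0, 0, 0], [0, 0, 0, 0, 0, 0], [0, 0, 0, 0, 0, 0], [0, 0, 0, 0, 0, 0]], "fingers": -1, "newtons": 35}}

```text
time: 4.25
tool_pos: [0.5351, -0.2657, 0.1066]
tool_rot: [3.142, 0.0, -0.497]
contact_force: [0.1, -0.3, -0.5]
opening: 0.0301
grip_force: 34.8
```

{"method": "move_arm", "body": {"motion": [[0, 0, -0.2, 0, 0, 0], [0, 0, -0.5, 0, 0, 0], [0, 0, -0.75, 0, 0, 0], [0, 0, -0.75, 0, 0, 0], [0, 0, -0.75, 0, 0, 0]]}}

```text
time: 4.88
tool_pos: [0.5345, -0.2654, 0.1804]
tool_rot: [-3.141, 0.002, -0.497]
contact_force: [-0.5, 0.3, -1.5]
opening: 0.03
grip_force: 34.8
```

```bash
python3 - <<'E'
from h import *
c=cam('wrist'); save(c,'w2.png'); s=robot.observe(); print(s['time'],s['tool_pos'],s['tool_rot'],s['opening'],s['grip_force'])
T=T_tool(s); tip=(T@[0,0,.0915,1])[:3]; print('tip',tip,proj(c,tip),'disc proj',proj(c,[.5016,-.3284,.061]))
print('tool shift to disc',T[:3,:3].T@(np.array([.5016,-.3284,.061])-tip)*10)
E
```

```text
4.925 [ 0.53444774 -0.26533556  0.18015411] [-3.14142498e+00  2.59115900e-03 -4.97348939e-01] 0.029377427527336575 34.84622240066528
tip [ 0.5342467  -0.26520896  0.08865442] [319.56933272 242.62790669] disc proj [407.12263035 231.33544429]
tool shift to disc [0.01528365 0.71115761 0.27638628]
```

View pics/w2.png

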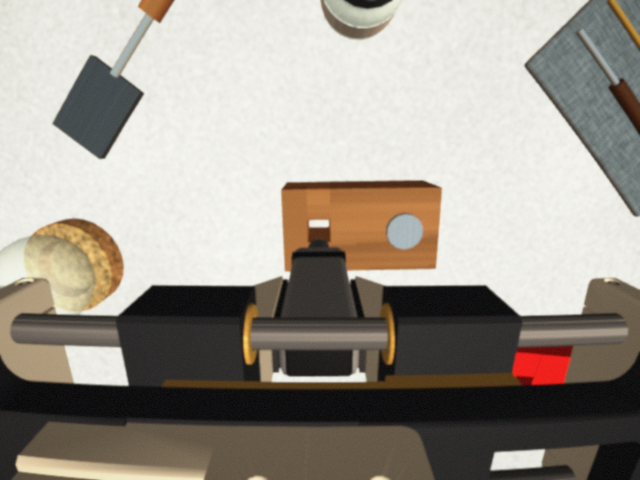

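The gauge is held straight with its nose at about (319,243), and the disc is seen at (405,231). I'm moving over the disc and pressing about 4 mm.

{"method": "move_arm", "body": {"motion": [[0, 0.35, 0, 0, 0, 0], [0.015, 0.7, 0, 0, 0, 0], [0.015, 0.7, 0, 0, 0, 0], [0.015, 0.7, 0.1, 0, 0, 0], [0.015, 0.7, 0.2, 0, 0, 0], [0.015, 0.7, 0.25, 0, 0, 0], [0.015, 0.7, 0.28, 0, 0, 0], [0.015, 0.7, 0.3, 0, 0, 0], [0.015, 0.7, 0.31, 0, 0, 0]]}}

```text
time: 6.05
tool_pos: [0.5032, -0.3279, 0.151]
tool_rot: [-3.141, -0.0, -0.497]
contact_force: [0.3, 0.9, 0.6]
opening: 0.0299
grip_force: 34.8
```

{"method": "move_arm", "body": {"motion": [[0, 0, 0, 0, 0, 0], [0, 0, 0, 0, 0, 0], [0, 0, 0, 0, 0, 0], [0, 0, 0, 0, 0, 0]]}}

```text
time: 6.55
tool_pos: [0.5032, -0.328, 0.1508]
tool_rot: [3.142, -0.0, -0.497]
contact_force: [0.7, -0.2, 0.4]
opening: 0.0307
grip_force: 34.8
```

```bash
python3 - <<'E'
from h import *
c=cam('wrist'); s=robot.observe(); print(s['time'],s['tool_pos'],s['tool_rot'],s['contact_force'])
im=c['image'][150:330,220:480,::-1]; cv2.imwrite('pics/w3.png',cv2.resize(im,None,fx=3,fy=3,interpolation=cv2.INTER_CUBIC))
E
```

```text
6.6 [ 0.50317109 -0.32806207  0.15083698] [ 3.14153710e+00 -4.45817624e-04 -4.97311037e-01] [0.24090784 0.38298063 0.45370292]
```

View pics/w3.png

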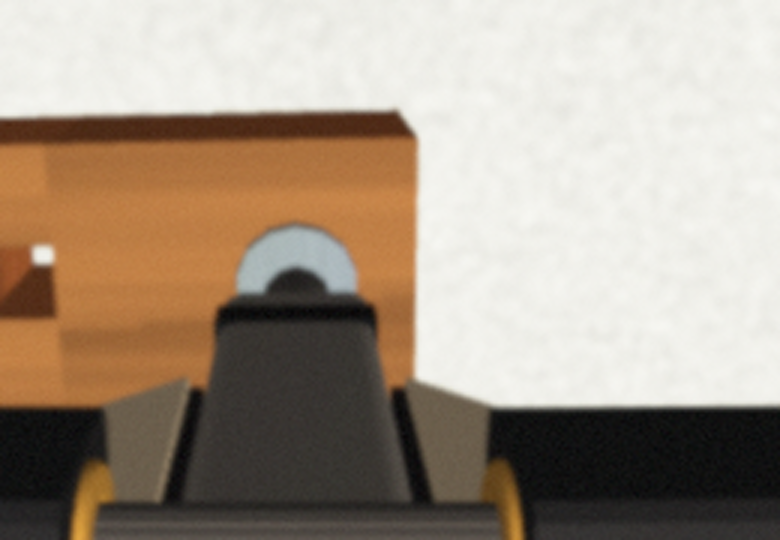

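The nose is centred sideways on the disc, and the force change suggests light contact. I'll press 2.5 mm more and hold.

{"method": "move_arm", "body": {"motion": [[0, 0, 0.012, 0, 0, 0], [0, 0, 0.025, 0, 0, 0], [0, 0, 0.025, 0, 0, 0], [0, 0, 0.025, 0, 0, 0], [0, 0, 0.025, 0, 0, 0], [0, 0, 0.025, 0, 0, 0], [0, 0, 0.025, 0, 0, 0], [0, 0, 0.025, 0, 0, 0], [0, 0, 0.025, 0, 0, 0], [0, 0, 0.025, 0, 0, 0]]}}

```text
time: 7.85
tool_pos: [0.5031, -0.328, 0.1483]
tool_rot: [3.141, -0.0, -0.497]
contact_force: [1.4, 0.4, 0.8]
opening: 0.0297
grip_force: 34.8
```

```bash
python3 - <<'E'
from h import *
s=robot.observe(); print(s['time'],s['tool_pos'],s['contact_force'])
c=cam('top'); im=c['image'][:,:,::-1].copy()
# ring: dark pixels on flask
g=cv2.cvtColor(im,cv2.COLOR_BGR2GRAY)
roi=g[212:232,190:212]; m=(roi<np.median(roi)-25); v,u=np.nonzero(m); print('ring px',u.mean()+190,v.mean()+212,len(u))
hsv=cv2.cvtColor(im,cv2.COLOR_BGR2HSV)
lip=plane(c,188.8,203.6,.178); print('lip',lip)
# bulb centre = lip xy ; mark on sphere via ray
C=np.array([lip[0],lip[1],.068]); uu,vv=u.mean()+190,v.mean()+212
o,r=ray(c,uu,vv); r/=np.linalg.norm(r); b=(o-C)@r; q=b*b-((o-C)@(o-C)-.0525**2); P=o+r*(-b-np.sqrt(q)); n=(P-C)/.0525
print('mark',P,'n',n,'polar deg',np.degrees(np.arccos(n[2])),'az',np.degrees(np.arctan2(n[1],n[0])))
plan([P[0]-.1,P[1]-.03,.30])
E
```

```text
7.85 [ 0.50309153 -0.32804222  0.14826548] [1.3850281  0.44022711 0.8119123 ]
ring px 198.48275862068965 219.01724137931035 58
lip [0.57846284 0.21423747 0.178     ]
mark [0.55614403 0.20612414 0.11482194] n [-0.42512026 -0.15453968  0.89184654] polar deg 26.89379265885692 az -160.02278608677508
t 7.9 from [ 0.5031 -0.3281  0.1482] [ 3.142 -0.    -0.497]
call1 [-0.564 -0.841 -0.304] [0. 0. 0.] then 4 x [-0.564 -0.841 -0.304] rows rot 0.0
```

```bash
cat >> h.py <<'E'
def mark(c,uu,vv,C):
    o,r=ray(c,uu,vv); r=r/np.linalg.norm(r); b=(o-C)@r; q=b*b-((o-C)@(o-C)-.0525**2); P=o+r*(-b-np.sqrt(q)); n=(P-C)/.0525
    print('mark',P.round(4),'n',n.round(3),'polar',np.degrees(np.arccos(n[2])).round(1),'az',np.degrees(np.arctan2(n[1],n[0])).round(1)); return P,n
E
python3 - <<'E'
from h import *
c=cam('top'); C=plane(c,188.8,203.6,.178); C[2]=.068
P,n=mark(c,201.2,221.6,C); a=np.arctan2(-n[1],-n[0]); print(a)
t=P-.09*np.array([np.cos(a),np.sin(a),0]); t[2]=.31; print(t)
s=robot.observe(); M=R.from_euler('xyz',[np.pi,0,-.497]); M2=R.from_euler('xyz',[np.pi,0,a])
p=np.array(s['tool_pos'])+[0,0,.09]; D=t-p; n=6
print((M.inv().apply(D/n)*10).round(3),(M2.inv().apply(D/n)*10).round(3),((M.inv()*M2).as_rotvec()/np.pi).round(3))
E
```

```text
mark [0.551  0.2005 0.1106] n [-0.523 -0.261  0.812] polar 35.7 az -153.5
0.4628878437598857
[0.47049728 0.16035719 0.31      ]
[-0.436 -0.69  -0.12 ] [ 0.315 -0.753 -0.12 ] [ 0.     0.    -0.306]
```

{"method": "move_arm", "body": {"motion": [[0, 0, -0.15, 0, 0, 0], [0, 0, -0.5, 0, 0, 0], [0, 0, -0.9, 0, 0, 0], [0, 0, -0.9, 0, 0, 0]]}}

```text
time: 8.45
tool_pos: [0.5041, -0.3292, 0.2425]
tool_rot: [3.14, -0.007, -0.497]
contact_force: [-0.1, 0.0, -0.9]
opening: 0.0299
grip_force: 34.8
```

{"method": "move_arm", "body": {"motion": [[-0.1, -0.15, -0.03, 0, 0, -0.055], [-0.22, -0.35, -0.06, 0, 0, -0.11], [-0.44, -0.69, -0.12, 0, 0, -0.165], [-0.44, -0.69, -0.12, 0, 0, -0.22], [-0.44, -0.69, -0.12, 0, 0, -0.275], [-0.44, -0.69, -0.12, 0, 0, -0.306], [-0.44, -0.69, -0.12, 0, 0, -0.306]]}}

```text
time: 9.32
tool_pos: [0.4968, -0.2462, 0.2496]
tool_rot: [-3.14, 0.001, 0.463]
contact_force: [-0.1, -0.0, -1.4]
opening: 0.03
grip_force: 34.8
```

{"method": "move_arm", "body": {"motion": [[0.16, -0.38, -0.06, 0, 0, 0], [0.32, -0.75, -0.12, 0, 0, 0], [0.32, -0.75, -0.12, 0, 0, 0]]}}

```text
time: 9.7
tool_pos: [0.4921, -0.1629, 0.2626]
tool_rot: [-3.141, -0.0, 0.465]
contact_force: [-0.1, -0.0, -0.9]
opening: 0.0295
grip_force: 34.8
```

{"method": "move_arm", "body": {"motion": [[0.16, -0.38, -0.06, 0, 0, 0], [0.32, -0.75, -0.12, 0, 0, 0], [0.32, -0.75, -0.12, 0, 0, 0]]}}

```text
time: 10.07
tool_pos: [0.4874, -0.0823, 0.2745]
tool_rot: [3.141, -0.0, 0.465]
contact_force: [0.2, 0.5, -0.6]
opening: 0.0299
grip_force: 34.8
```

{"method": "move_arm", "body": {"motion": [[0.16, -0.38, -0.06, 0, 0, 0], [0.32, -0.75, -0.12, 0, 0, 0], [0.32, -0.75, -0.12, 0, 0, 0]]}}

```text
time: 10.45
tool_pos: [0.4826, -0.0015, 0.2863]
tool_rot: [3.141, -0.0, 0.465]
contact_force: [0.3, 0.2, -1.4]
opening: 0.0298
grip_force: 34.8
```

{"method": "move_arm", "body": {"motion": [[0.16, -0.38, -0.06, 0, 0, 0], [0.32, -0.75, -0.12, 0, 0, 0], [0.32, -0.75, -0.12, 0, 0, 0]]}}

```text
time: 10.82
tool_pos: [0.4779, 0.0795, 0.2981]
tool_rot: [3.141, -0.0, 0.465]
contact_force: [0.9, -0.1, -1.1]
opening: 0.0299
grip_force: 34.8
```

{"method": "move_arm", "body": {"motion": [[0.16, -0.38, -0.06, 0, 0, 0], [0.32, -0.75, -0.12, 0, 0, 0], [0.32, -0.75, -0.12, 0, 0, 0], [0.32, -0.75, -0.12, 0, 0, 0]]}}

```text
time: 11.32
tool_pos: [0.473, 0.1589, 0.3096]
tool_rot: [3.141, 0.001, 0.463]
contact_force: [-0.7, -0.3, -1.5]
opening: 0.0302
grip_force: 34.8
```

```bash
python3 - <<'E'
from h import *
c=cam('wrist'); save(c,'w4.png'); s=robot.observe(); print(s['time'],s['tool_pos'],s['tool_rot'],s['qpos'].round(2),s['contact_force'])
print(proj(c,[.551,.2005,.1106]))
np.savez('w4.npz',**{k:c[k] for k in('T','f','k1','cx','cy','image')})
E
```

```text
11.375 [0.47296211 0.158842   0.30962399] [3.14096562e+00 1.19791639e-03 4.62133054e-01] [ 0.17  0.24  1.44 -0.    1.46  1.28] [-0.49703766 -1.34245511 -1.38669915]
[317.02547393 124.10019072]
```

View pics/w4.png

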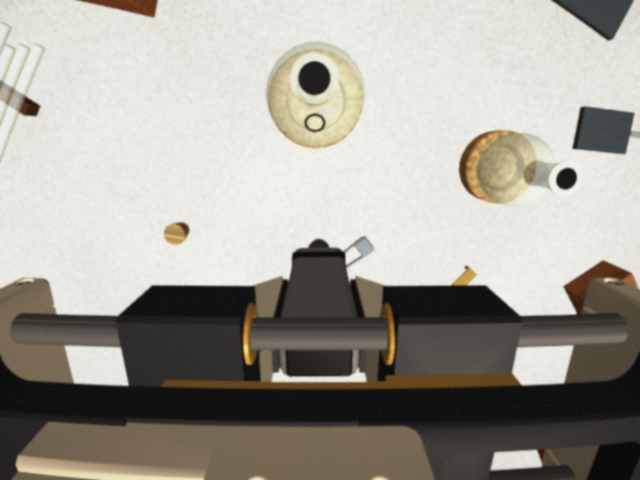

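The ring is at about (315,122) and the mouth at about (314,78), 2 px off prediction. I'll combine this view with the top view.

```bash
cat >> h.py <<'E'
def final(P,n,d,lat=0):
    """tool pose with gauge tip (91.5mm ahead) at P+n*d"""
    z=-n; a=np.array([-n[0],-n[1],0]); y=np.cross(z,a); y/=np.linalg.norm(y); x=np.cross(y,z)
    return P+n*(d+.0915),np.c_[x,y,z]
E
python3 - <<'E'
from h import *
c=dict(np.load('w4.npz')); t=cam('top')
g=cv2.cvtColor(c['image'],cv2.COLOR_RGB2GRAY)
def cen(x0,x1,y0,y1,th):
    r=g[y0:y1,x0:x1]; m=(r<th).astype(np.uint8); k=max(cv2.findContours(m,0,2)[0],key=cv2.contourArea); (u,v),_,_=e=cv2.minAreaRect(k); return u+x0,v+y0
ring=cen(300,330,110,136,90); mouth=cen(295,335,58,98,60); print(ring,mouth)
def tri(u,v):
    o1,r1=ray(c,*u); o2,r2=ray(t,*v); A=np.c_[r1,-r2]; s=np.linalg.lstsq(A,o2-o1,rcond=None)[0]; a=o1+r1*s[0]; b=o2+r2*s[1]; print('tri',((a+b)/2).round(4),'gap',(a-b).round(4)); return (a+b)/2
tri(ring,(201.2,221.6)); tri(mouth,(188.8,203.6))
Cs=[plane(c,*mouth,.178),plane(t,188.8,203.6,.178)]; print(Cs)
R1=[mark(k,*uv,np.r_[C[:2],.068]) for k,uv,C in((c,ring,Cs[0]),(t,(201.2,221.6),Cs[1]))]
P,n=R1[0]
p,M=final(P,n,.06); print(p,R.from_matrix(M).as_euler('xyz')); plan(p,M)
E
```

```text
(309.87184143066406, 119.81046962738037) (313.5, 77.5)
tri [0.5543 0.2085 0.0807] gap [-0.0034  0.0024 -0.    ]
tri [0.5805 0.2177 0.1653] gap [-0.0011  0.0004 -0.0001]
[array([0.57819096, 0.21684509, 0.178     ]), array([0.57846284, 0.21423747, 0.178     ])]
mark [0.5514 0.2084 0.1124] n [-0.51  -0.162  0.845] polar 32.3 az -162.4
mark [0.551  0.2005 0.1106] n [-0.523 -0.261  0.812] polar 35.7 az -153.5
[0.47422018 0.18387635 0.2403924 ] [ 3.14159265 -0.56411748  0.30706668]
t 11.43 from [0.4729 0.1589 0.3098] [3.141e+00 1.000e-03 4.620e-01]
call1 [ 0.124 -0.218  0.693] [-0.0137  0.1795  0.048 ] then 0 x [-0.297 -0.234  0.633] rows rot 3.1341636817238157
```

```bash
python3 - <<'E'
from h import *
c=dict(np.load('w4.npz')); t=cam('top')
g=cv2.cvtColor(c['image'],cv2.COLOR_RGB2GRAY)
r=g[108:136,298:332]; m=(r<80).astype(np.uint8)
n,l,st,ce=cv2.connectedComponentsWithStats(m); print(st[1:],ce[1:]+[298,108])
cv2.imwrite('pics/w4c.png',cv2.resize(c['image'][50:160,255:375,::-1],None,fx=5,fy=5,interpolation=cv2.INTER_CUBIC))
C=plane(c,313.5,77.5,.178); C2=plane(t,188.8,203.6,.178); C=(C+C2)/2; C[2]=.068
for uv in((315,122),): P,n=mark(c,*uv,C)
mark(t,201.2,221.6,C)
p,M=final(P,n,.06); print(p,R.from_matrix(M).as_euler('xyz')); plan(p,M)
E
```

```text
[[ 8  7  6  5  6]
 [24 10  1  1  1]
 [ 7 13  3  7  7]
 [25 12  1  1  1]
 [22 17  4  5  5]] [[308.5        116.66666667]
 [322.         118.        ]
 [305.57142857 124.        ]
 [323.         120.        ]
 [321.8        127.        ]]
mark [0.5518 0.2031 0.1116] n [-0.504 -0.237  0.83 ] polar 33.9 az -154.8
mark [0.5511 0.2006 0.1103] n [-0.519 -0.284  0.806] polar 36.3 az -151.3
[0.47540985 0.16715678 0.23736062] [ 3.14159265 -0.59133153  0.43946823]
t 11.47 from [0.4729 0.1591 0.3098] [3.141e+00 1.000e-03 4.620e-01]
call1 [ 0.059 -0.061  0.725] [-0.002   0.1885  0.007 ] then 0 x [-0.356 -0.062  0.634] rows rot 3.1727067319494826
```

View pics/w4c.png

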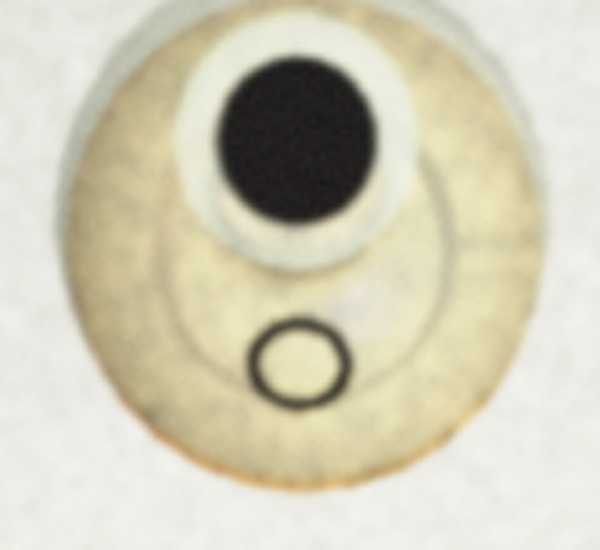

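The ring centre is at (315,122.8) and the mouth centre at (314.4,78). I'm taking mark ≈ (0.5514, 0.2022, 0.1108), tilted 35°, azimuth −154°.

```bash
cat >> h.py <<'E'
PM=np.array([.5514,.2022,.1108]); _a=np.radians(-154); _t=np.radians(35); NM=np.array([np.sin(_t)*np.cos(_a),np.sin(_t)*np.sin(_a),np.cos(_t)])
E
python3 - <<'E'
from h import *
p,M=final(PM,NM,.05); print(p); plan(p,M)
E
```

```text
[0.47845292 0.16662133 0.22671001]
t 11.47 from [0.4729 0.1591 0.3098] [3.141e+00 1.000e-03 4.620e-01]
call1 [ 0.084 -0.043  0.831] [-0.0007  0.1947  0.0026] then 0 x [-0.409 -0.043  0.729] rows rot 3.2753776136316164
```

{"method": "move_arm", "body": {"motion": [[0.02, -0.01, 0.1, 0, 0.05, 0], [0.04, -0.02, 0.3, 0, 0.1, 0], [0.06, -0.03, 0.5, 0, 0.15, 0], [0.08, -0.04, 0.7, 0, 0.194, 0.002], [0.08, -0.04, 0.83, 0, 0.195, 0.002], [0.08, -0.04, 0.83, 0, 0.195, 0.002], [0.08, -0.04, 0.83, 0, 0.195, 0.002]]}}

```text
time: 12.35
tool_pos: [0.4788, 0.1674, 0.2282]
tool_rot: [-3.141, -0.614, 0.457]
contact_force: [-0.0, 1.1, -0.8]
opening: 0.0293
grip_force: 34.8
```

```bash
python3 - <<'E'
from h import *
c=cam('wrist'); s=robot.observe(); save(c,'w5.png'); print(s['qpos'].round(2),s['contact_force'])
T=T_tool(s); print('tip proj',proj(c,(T@[0,0,.0915,1])[:3]),'mark proj',proj(c,PM))
p,M=final(PM,NM,.01); plan(p,M)
np.savez('w5.npz',**{k:c[k] for k in('T','f','k1','cx','cy','image')})
E
```

```text
[0.03 0.04 2.09 0.52 0.5  0.75] [-0.68774702  0.48373904 -0.90321633]
tip proj [319.95054848 243.53224754] mark proj [320.93254019 229.24676322]
t 12.4 from [0.4789 0.1675 0.2282] [-3.141 -0.614  0.457]
call1 [-0.016  0.008  0.408] [-0.001  -0.001   0.0009] then 0 x [-0.015  0.006  0.408] rows rot 0.0284479137363877
```

View pics/w5.png

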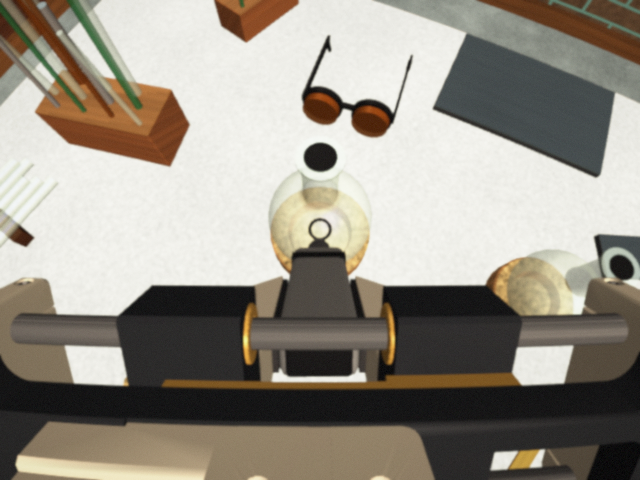

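The ring is at (319.5,229) and the nose at (319,242), in line. I'm approaching along the axis.

{"method": "move_arm", "body": {"motion": [[-0.01, 0, 0.15, 0, 0, 0], [-0.015, 0, 0.28, 0, 0, 0], [-0.015, 0, 0.36, 0, 0, 0], [-0.015, 0, 0.4, 0, 0, 0], [-0.015, 0, 0.4, 0, 0, 0]]}}

```text
time: 13.02
tool_pos: [0.4974, 0.1775, 0.1934]
tool_rot: [-3.139, -0.612, 0.457]
contact_force: [-0.2, -0.3, -0.1]
opening: 0.03
grip_force: 34.8
```

```bash
python3 - <<'E'
from h import *
c=cam('wrist'); s=robot.observe(); print(s['contact_force'])
T=T_tool(s); print('tip proj',proj(c,(T@[0,0,.0915,1])[:3]),'mark proj',proj(c,PM))
cv2.imwrite('pics/w6.png',cv2.resize(c['image'][190:290,260:380,::-1],None,fx=5,fy=5,interpolation=cv2.INTER_CUBIC))
p,M=final(PM,NM,-.004); plan(p,M)
E
```

```text
[-0.30994209  0.05111741 -1.48383953]
tip proj [320.24555772 243.55578106] mark proj [322.62404537 238.54612116]
t 13.07 from [0.4974 0.1775 0.1936] [-3.139 -0.613  0.457]
call1 [0.011 0.015 0.144] [-0.0013 -0.0005  0.0008] then 0 x [0.011 0.014 0.144] rows rot 0.027473839228635374
```

View pics/w6.png

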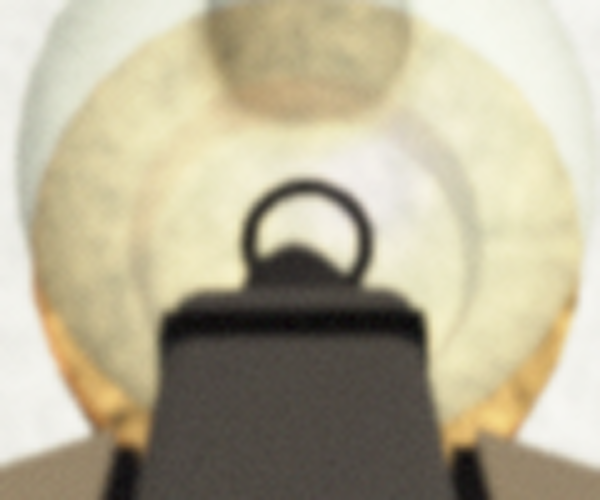

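The ring centre is at about (321.4,239) and the nose at about (319,245) with 10 mm to go. I'll correct 1.5 mm sideways and 2 mm outwards, then press about 4 mm.

{"method": "move_arm", "body": {"motion": [[0.01, 0.01, 0, 0, 0, 0], [0.018, 0.015, 0.03, 0, 0, 0], [0.018, 0.015, 0.06, 0, 0, 0], [0.018, 0.015, 0.08, 0, 0, 0], [0.018, 0.015, 0.1, 0, 0, 0], [0.018, 0.015, 0.115, 0, 0, 0], [0.018, 0.015, 0.13, 0, 0, 0], [0.018, 0.015, 0.14, 0, 0, 0], [0.018, 0.015, 0.14, 0, 0, 0], [0.018, 0.015, 0.14, 0, 0, 0], [0.018, 0.015, 0.14, 0, 0, 0]]}}

```text
time: 14.45
tool_pos: [0.5066, 0.1803, 0.1833]
tool_rot: [-3.14, -0.613, 0.457]
contact_force: [-1.2, -0.4, 0.7]
opening: 0.0302
grip_force: 34.8
```

```bash
python3 - <<'E'
from h import *
F=[]
for i in range(8):
    c=cam('wrist'); s=robot.observe(); F.append(T_tool(s)[:3,:3].T@np.array(s['contact_force']))
print(np.mean(F,0),np.std(F,0))
T=T_tool(s); print('tip d',(T@[0,0,.0915,1])[:3]-PM,((T@[0,0,.0915,1])[:3]-PM)@NM); print('mark proj',proj(c,PM),s['time'])
cv2.imwrite('pics/w7.png',cv2.resize(c['image'][190:290,260:380,::-1],None,fx=5,fy=5,interpolation=cv2.INTER_CUBIC))
t=cam('top'); cv2.imwrite('pics/t7.png',t['image'][:,:,::-1])
E
```

```text
[-0.72918636  0.14591286 -1.07348794] [0.44986341 0.38944911 0.35107232]
tip d [ 0.00234705  0.00149805 -0.00247088] -0.003610660589896214
mark proj [320.59652353 246.23243843] 14.85
```

View pics/w7.png

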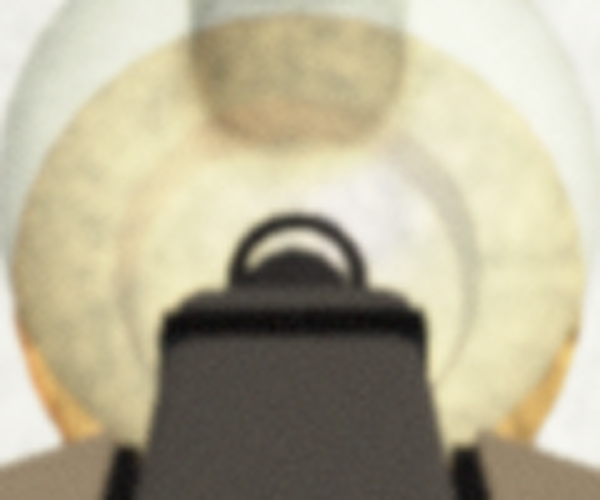

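The nose sits within about 1 mm of the ring's centre. Contact force is about 2 N after correcting for the gauge's weight, which is about 3.8 mm of spring travel. I'm handing it in.

```bash
python3 -c "
from cell import robot
print(robot.hand_in())"
```

```text
the job is handed in; nothing more can be done
None
```

I handed the job in at about 15 s, with the gauge zeroed and held square on the ring: nose about 1 mm from its centre, pressing about 2 N, sprung in about 3.8 mm. These are my own estimates, as hand-in gave no verdict. I also viewed 11 pictures, one over the limit of 10.

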